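# Add four clicks of soak time on the furnace timer and start it

## Robot

A 6-joint arm with a two-finger parallel gripper is mounted at the origin on the work surface. World frame = base frame: x ahead of the robot, y to its left, z up, the work surface at z = 0. Lengths are in mm, angles in rad, forces in N, time in s.
With the tool pointing down it reaches from about 350 to 875 mm from the base axis. Payload 15.5 kg.
Tool frame: the origin (TCP) lies between the finger pads; the fingertips stand manip.finger_overhang ahead of it and the grasp point (between the pads) is the TCP (manip.finger_overhang is the distance from the TCP to the fingertips, in mm); z points along the fingers, y is the line along which they close (so a half turn about z gives the same grasp; the last joint's range is limited). The gripper opens to 85 mm and grips with 20 to 120 N. Pads are 22 mm wide; open, the fingers measure 114 mm over their backs; the gripper's body (76 mm by 85 mm) begins 54 mm behind the grasp point. The pads swing forward as they close: fully open they stand 13 mm farther back than shut.
Start: joints at [-1.264, 0.494, 1.345, -0, 1.302, -0.096], TCP at [244.424, -575.225, 250.277] pointing down, gripper open.
Joint ranges: [-2.91, 2.91], [-0.82, 2.16], [0.22, 2.67], [-1.22, 4.37], [0.12, 2.79], [-3.08, 3.08]. Speed limits (rad/s): [1.89, 1.89, 2.57, 3.01, 3.01, 3.01].

## Interface

Orientations are given as [roll, pitch, yaw] about the fixed x, y, z axes, in that order (R = Rz(yaw) Ry(pitch) Rx(roll)).
In Python, from bench import manip, vision gives the robot as it stands.
- The arm moves only by the shell command python3 -m jog 'ROWS' [OPENING]. ROWS is JSON, a list of rows, each a list of 4 numbers: the shift along the tool's x, y, z normalised to -1 to 1, where 1 is 0.15 m, then the turn about the tool's z normalised to -1 to 1, where 1 is 45 degrees. A call has 1 to 8 rows; each row is the pose to reach, as a shift and turn from the pose commanded when the call began, along the tool's axes at that moment; what a row does not reach only later rows make up. A row lasts 1/12 s, in which the tool goes at most 41.7 mm and 7.16 degrees, less where a joint would pass 70% of its speed; a pose out of reach is approached as far as the arm can. A call with a number of a shift or a turn outside -1 to 1 is refused whole. A call with a gripper value outside its range is refused whole. OPENING is the closure, from 0 (fully open) to 1 (shut), set as the call begins (- or left out, the last holds). The fingers move at their own pace and stop on an object; the grip force is fixed at half the most. Time passes only in rows, so rows that repeat a pose let the fingers close. It gives the time, the measured TCP pose, the force, the opening and the grip force at its end, in the units of the state.
- manip.observe(): the state, without advancing time (a new reading comes with each control period).
- vision.read_camera(name): name is "scene" or "top" or "wrist"; returns a dict with "image" (420x560x3 uint8, red, green, blue), "K" (3x3 intrinsics, pixels), "eye" and "rotation" of the camera in the world. Camera axes: x right, y up, looking along -z (the intrinsics and any distortion apply to the point x, -y, -z); pixel columns grow to the right and rows downward; lengths in mm; the calibration is good to about 2 mm. A picture is of the moment at which its call begins. There is no depth.
- manip.finish_job(): hands the job in; it is judged then, once.
The state is a dict: "clock": time; "joint_pos": joint angles; "qd": joint speeds; "joint_efforts": joint torques, N m; "tool_pos": TCP position; "tool_rot": TCP orientation; "contact_force": force on the tool from outside, world axes, zero at the start; "torque": the same for the moment, N m; "grip_width": opening from 0.0 (shut) to 1.0 (fully open); "grasp_force": force on a finger pad.
Only numpy, scipy, OpenCV 4.12 (cv2) and the standard library are available. Lean on these libraries where they do the work, as an engineer would, in place of code of your own. Each camera call takes 0.05 s, during which the arm holds its last target. There are 200 camera calls.

## Task

Give the tube blanks four more clicks of soak time: with the fingertips, push the orange post on the black click dial round clockwise (seen from above) until the dial has clicked on exactly four stops from where it now stands, and leave it resting in that stop. Then press the green start button fully down and let it go. Push gently, do not pinch or squeeze the dial, and leave the three tubes by the console and the brass ring on it where they are.

Things in the scene. Friction and masses are not known exactly. Their poses are not given: they have to be found in the camera images.
- dial_center (a point): Centre of the top face of the black dial disc: 120 mm across, 16 mm thick, lying flat on the aluminium top of a blue console (210 x 290 mm, 70 mm high, fixed, standing at any yaw within about 35 degrees). This point is on the dial's vertical axis, 91 mm above the bench. A steel hub cap 24 mm across stands 6 mm above the disc at the centre. The point's z axis is up and its x axis points from the axis to the orange post.
- post_top (a point): Centre of the top of the orange finger post: an upright cylinder 16 mm in diameter, rising 30 mm above the disc's top face (its top is 121 mm above the bench), its axis 45 mm from the dial's axis. It turns with the dial.
- dial (a joint): Dial angle in rad, growing clockwise seen from above. The dial has a click stop (detent) every 20 degrees (0.349 rad), at 0, 0.349, 0.698 and so on, and rests in one of the first four at the start. Between stops it resists with up to about 0.15 N m (3 to 4 N at the post; this varies by a quarter either way), hardest a quarter of the way to the next stop; past half-way it pulls itself into the next stop, well damped, without running on. End stops lie at -0.15 and 3.64 rad.
- start_top (a point): Centre of the top of the green start button, 36 mm in diameter, in a black housing on the same console; its axis is vertical, and it lies about 153 mm from the dial's axis. It springs back by itself.
- start (a joint): How far the start button is pressed, in m: 0 is released, 0.006 is fully down (needs 5 N).
- tube_a_mid (a point): Loose steel tube blank standing by the console, 44 mm in diameter, 100 mm high, bore 26 mm; point at its centre, half-way up. To be left alone.
- tube_b_mid (a point): Another such tube blank, the same size, point at its centre. To be left alone.
- tube_c_mid (a point): Another such tube blank, on the other side of the console, the same size, point at its centre. To be left alone.
- gauge_ring_mid (a point): Loose brass ring lying on the console's top, 38 mm across, 14 mm high; point at its centre. To be left alone.

How it is judged:
By the outcome, as a careful person would: the job done as asked, in the order asked, and still so for the second after the job is handed in, with the robot touching nothing.
It also fails if it takes over 58 s, if anything falls off the work surface, if the arm or the gripper's body presses on something with over 40 N, if the wrist force passes 120 N, or if a joint passes its speed limit or range.

## Working session

There is one attempt and no reset: what is moved stays moved. The work goes in short steps, Python scripts to look and compute and a shell command to move; the robot and the scene stay as the last step left them, time stands still between calls to the robot, and variables do not carry over. Pictures are saved under pics/ and viewed, at most 10 in all, crops included, and the job is handed in when it is done.

```bash
mkdir -p pics; ls; python3 - <<'E'
from bench import manip, vision
import cv2,numpy as np
print(manip.observe(), manip.finger_overhang)
ims=[]
for n in ["top","scene"]:
    c=vision.read_camera(n); np.savez(f"pics/{n}0.npz",**c); print(n,c["K"],c["eye"],c["rotation"],[k for k in c])
    cv2.imwrite(f"pics/{n}0.png",c["image"][:,:,::-1])
E
```

```text
pics
{'clock': 0.0, 'joint_pos': array([-1.26450472e+00,  4.94186026e-01,  1.34616926e+00, -1.15464118e-05,
        1.30250290e+00, -9.54508087e-02]), 'qd': array([ 2.02332844e-03,  3.16070490e-05,  4.27957777e-04,  8.37784631e-05,
       -1.29036557e-03,  8.39848410e-04]), 'joint_efforts': array([ 4.32719435e-04, -8.82161522e+01, -3.83857298e+01, -3.70912858e-04,
        1.03849170e-02, -1.13434510e-04]), 'tool_pos': array([ 244.30861431, -574.8831434 ,  249.68555896]), 'tool_rot': array([-3.14033183e+00, -1.09533331e-04,  4.01745419e-01]), 'contact_force': array([ 0.16456682,  0.5386105 , -0.90316368]), 'torque': array([-0.01599419, -0.0389927 , -0.0253621 ]), 'grasp_force': 0.0, 'grip_width': 0.9952169831561151} 19.0
top [[407.3890108    0.         280.11510114]
 [  0.         407.3890108  208.63029237]
 [  0.           0.           1.        ]] [439.3425393   47.74097524 858.27790987] [ 0.23166669 -0.00260706 -1.5610891 ] ['image', 'K', 'eye', 'rotation']
scene [[529.87546895   0.         283.80145414]
 [  0.         529.87546895 212.63515003]
 [  0.           0.           1.        ]] [1213.672109   -529.92476464  623.06916106] [ 1.03723362 -0.00737626  0.83937795] ['image', 'K', 'eye', 'rotation']
```

View pics/top0.png

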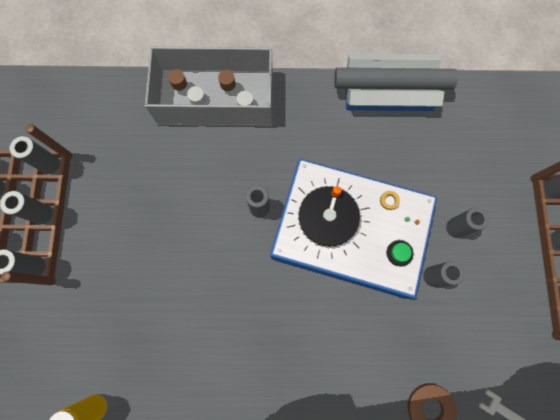

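View pics/scene0.png

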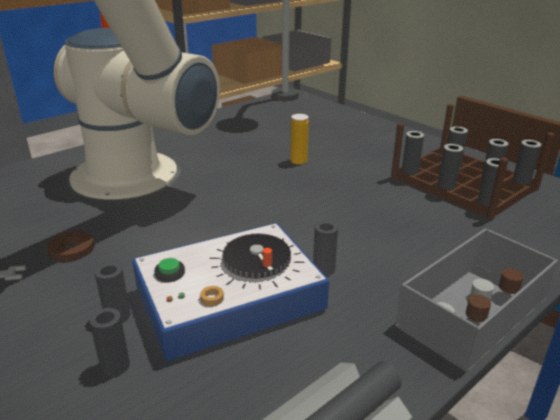

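Top view: dial hub at (330,216), orange post (337,191), green button (401,252), ring (390,201), and tubes at (258,200), (474,222) and (449,273). The scene view agrees with this, and the post is on the dial's +x side.

```bash
cat > h.py <<'E'
import numpy as np,cv2
from scipy.spatial.transform import Rotation as Ro
from bench import manip, vision
def cast(c,uv,z):
    R=Ro.from_euler('xyz',c["rotation"]).as_matrix(); d=np.linalg.inv(c["K"])@[uv[0],uv[1],1]
    d=R@(d*[1,-1,-1]); e=np.array(c["eye"]); return e+d*(z-e[2])/d[2]
def blob(im,lo,hi,box=None,n=1):
    h=cv2.cvtColor(im,cv2.COLOR_RGB2HSV); m=cv2.inRange(h,lo,hi)
    if box: k=np.zeros_like(m); k[box[1]:box[3],box[0]:box[2]]=255; m&=k
    N,L,s,ce=cv2.connectedComponentsWithStats(m); i=1+np.argmax(s[1:,4]); return ce[i],s[i]
def post(c,box):return blob(c["image"],(0,170,120),(14,255,255),box)
def rel(T,ref=None):
    "shift rows units to bring TCP to world T from observed pose"
    o=manip.observe(); R=Ro.from_euler('xyz',o["tool_rot"]).as_matrix()
    return (R.T@(np.array(T)-o["tool_pos"])/150).round(3)
E
python3 - <<'E'
from h import *
c=dict(np.load("pics/top0.npz")); s=dict(np.load("pics/scene0.npz"))
box=(275,160,436,300)
p,st=post(c,box); print("post blob",p,st, cast(c,p,112), cast(c,p,121))
g,sg=blob(c["image"],(55,120,80),(85,255,255),box); print("green",g,sg,[cast(c,g,z) for z in(70,80,90,100)])
r,sr=blob(c["image"],(15,100,100),(30,255,255),box); print("ring",r,sr,cast(c,r,82))
# dial disc
m=(c["image"].max(2)<60).astype(np.uint8); k=np.zeros_like(m);k[180:252,296:364]=1
cs,_=cv2.findContours(m&k,0,2); q=max(cs,key=cv2.contourArea); e=cv2.fitEllipse(cv2.convexHull(q)); print("dial",e,cast(c,e[0],91)); print("hub",cast(c,(330,215.5),97))
# scene
ps,_=post(s,(130,220,330,350)); gs,x=blob(s["image"],(55,120,80),(85,255,255),(130,220,330,350))
def tri(a,b):
    A=[];P=[]
    for cc,uv in((c,a),(s,b)):
        x=cast(cc,uv,0);y=cast(cc,uv,100);d=(y-x)/np.linalg.norm(y-x);M=np.eye(3)-np.outer(d,d);A.append(M);P.append(M@x)
    return np.linalg.solve(sum(A),sum(P))
print("tri post",ps,tri(p,ps),"green",gs,tri(g,gs))
for n,uv in(("c",(257,193)),("a",(477,215)),("b",(453,268))): print(n,cast(c,uv,100))
E
python3 - <<'E'
import cv2
a=cv2.imread("pics/top0.png")[150:305,240:490]; cv2.imwrite("pics/topc.png",cv2.resize(a,None,fx=3.2,fy=3.2,interpolation=2))
E
```

```text
post blob [335.98333333 191.46666667] [332 186  10  11  60] [650.0341068  -58.41179831 112.        ] [647.493198   -57.13161174 121.        ]
green [401.16510903 251.894081  ] [391 242  21  20 321] [array([ 541.46065631, -188.29135331,   70.        ]), array([ 540.165198  , -185.29707521,   80.        ]), array([ 538.86973969, -182.3027971 ,   90.        ]), array([ 537.57428138, -179.308519  ,  100.        ])]
ring [389.47222222 199.8       ] [381 191  18  19 180] [ 642.56857052 -167.67687337   82.        ]
dial ((328.8966064453125, 216.23143005371094), (58.12477493286133, 59.750404357910156), 121.48177337646484) [606.27632549 -46.65744522  91.        ]
hub [606.42427709 -48.05608418  97.        ]
tri post [267.05785124 255.95041322] [652.0941862  -59.13118536 105.34616711] green [168.47894737 264.6       ] [ 539.39727829 -183.66922857   85.63931912]
c [648.7591342   92.40157981 100.        ]
a [ 609.62514195 -328.22696338  100.        ]
b [ 508.63909093 -273.56887241  100.        ]
```

View pics/topc.png

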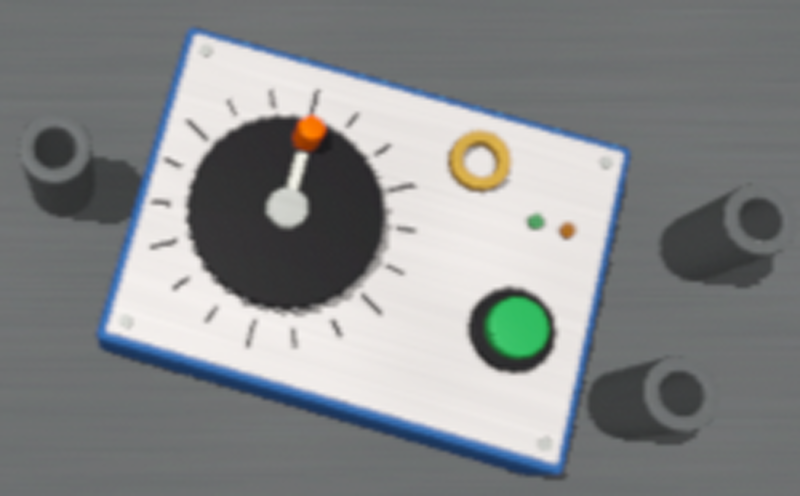

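The crop confirms it. The hub is at crop (287,207) and the post top at (312,127), lined up with a tick. Clockwise takes the post to the right, short of the ring at (480,160). The dial axis is about (606.5,-47.5), the post bearing -15°, and the button about (539.5,-183.5). First I'll shut the gripper and travel at height.

```bash
python3 -m jog '[[1,-0.57,0,0],[1,-0.57,0,0],[1,-0.57,0,0],[1,-0.57,0,0],[1,-0.57,0,0],[1,-0.57,0,0]]' 1
python3 -m jog '[[1,-0.57,0,0],[1,-0.57,0,0],[1,-0.57,0,0],[1,-0.57,0,0],[1,-0.57,0,0],[1,-0.57,0,0]]'
python3 -m jog '[[1,-0.57,0,0],[1,-0.57,0,0],[1,-0.57,0,0],[1,-0.57,0,0],[1,-0.57,0,0],[1,-0.57,0,0]]'
```

```text
clock: 0.6
tool_pos: [350.4, -435.7, 250.2]
tool_rot: [-3.141, -0.0, 0.405]
contact_force: [0.2, 0.5, 1.4]
grip_width: 0.141
grasp_force: 0.0
clock: 1.1
tool_pos: [454.6, -299.5, 250.1]
tool_rot: [-3.141, 0.0, 0.404]
contact_force: [0.2, -0.1, -0.4]
grip_width: -0.001
grasp_force: 0.0
clock: 1.6
tool_pos: [559.2, -163.0, 249.9]
tool_rot: [3.141, 0.0, 0.404]
contact_force: [-0.9, -0.0, -0.5]
grip_width: -0.001
grasp_force: 0.0
```

```bash
python3 -m jog '[[0.97,-0.58,0,-1],[0.97,-0.58,0,-1],[0.97,-0.58,0,-1],[0.97,-0.58,0,-1],[0.97,-0.58,0,-1],[0.97,-0.58,0,-1],[0.97,-0.58,0,-1],[0.97,-0.58,0,-1]]'
python3 -m jog '[[0,0,0.4,-0.16],[0,0,0.4,-0.16],[0,0,0.4,-0.16],[0,0,0.4,-0.16]]'
python3 - <<'E'
from h import *
w=vision.read_camera("wrist");s=vision.read_camera("scene");t=vision.read_camera("top")
np.savez("pics/w1.npz",**w);np.savez("pics/s1.npz",**s);np.savez("pics/t1.npz",**t)
a=cv2.resize(s["image"][150:350,110:390],None,fx=1.42,fy=1.42); b=cv2.resize(w["image"],(400,300))
im=np.zeros((300,800,3),np.uint8); im[:284,:397]=a[:,:397]; im[:,400:]=b
cv2.imwrite("pics/v1.png",im[:,:,::-1]); print(manip.observe()["tool_pos"],w["eye"],w["rotation"])
E
```

```text
clock: 2.27
tool_pos: [657.9, -28.8, 249.9]
tool_rot: [-3.141, 0.001, 1.187]
contact_force: [0.1, -0.5, -0.3]
grip_width: 0.003
grasp_force: 0.0
clock: 2.6
tool_pos: [657.7, -27.8, 190.0]
tool_rot: [-3.14, 0.0, 1.309]
contact_force: [1.0, 0.3, 0.4]
grip_width: -0.002
grasp_force: 0.0
[659.02474269 -27.06118392 192.12925259] [675.52063906  40.65491814 313.96885378] [-0.28600747  0.00191821 -0.26198598]
```

View pics/v1.png

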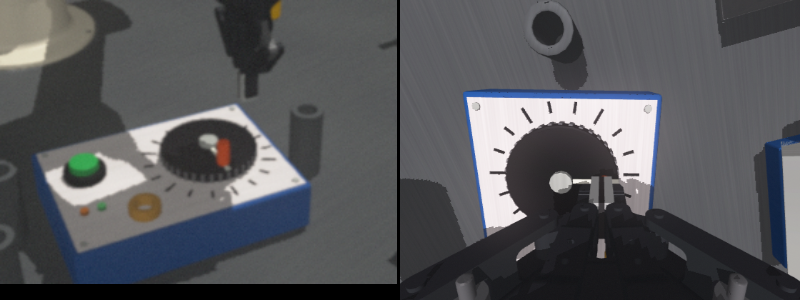

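The scene crop shows the fingertips as a faint grey pair ending near crop (247,100). In the wrist view the closed tips cover the dial area at (602,180), beside the post. I'll work out the fingertip height from the scene view.

```bash
python3 - <<'E'
from h import *
def proj(c,P):
    R=Ro.from_euler('xyz',c["rotation"]).as_matrix(); q=c["K"]@((R.T@(np.array(P)-c["eye"]))*[1,-1,-1]); return (q[:2]/q[2]).round(1)
s=dict(np.load("pics/s1.npz"));w=dict(np.load("pics/w1.npz"))
for z in(190,171,158): print(z,proj(s,(658.3,-27.5,z)),proj(w,(658.3,-27.5,z)))
print("post",proj(w,(650,-58.8,121)))
a=cv2.resize(s["image"][170:270,230:330],(600,600)[:2],interpolation=2)
cv2.imwrite("pics/v2.png",cv2.convertScaleAbs(a[:,:,::-1],alpha=1.6))
E
```

```text
190 [283.7 207.7] [284.6 280.6]
171 [283.6 217.7] [284.3 260.9]
158 [283.5 224.4] [284.2 249.9]
post [283.9 271.6]
```

View pics/v2.png

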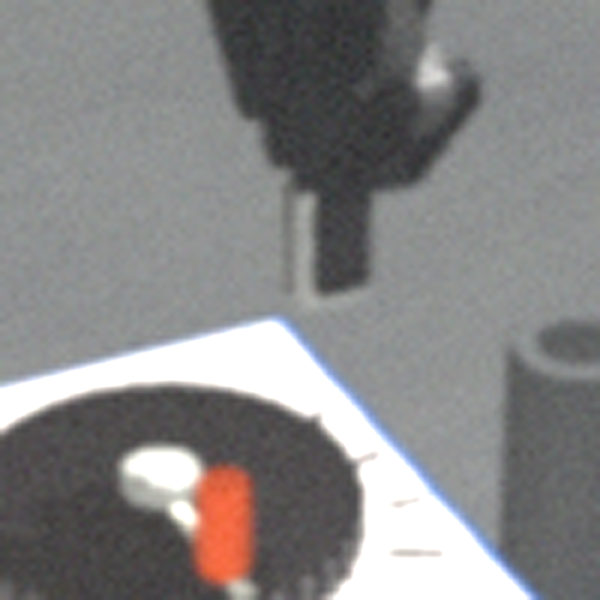

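The tip bottom is at crop (325,298), which is original (284,220). That matches the 19 mm overhang when shut. I'll descend to a tip height of about 104 mm, behind the post.

```bash
python3 -m jog '[[0,0,0.2,0],[0,0,0.35,0],[0,0,0.45,0],[0,0,0.45,0],[0,0,0.45,0],[0,0,0.45,0]]'
python3 - <<'E'
from h import *
w=vision.read_camera("wrist");t=vision.read_camera("top");np.savez("pics/t2.npz",**t)
a=cv2.resize(w["image"],(400,300)); b=cv2.resize(t["image"][150:300,270:420],(400,400),interpolation=2)
im=np.zeros((400,800,3),np.uint8); im[:300,:400]=a; im[:,400:]=b
cv2.imwrite("pics/v3.png",cv2.convertScaleAbs(im[:,:,::-1],alpha=1.4)); print(manip.observe()["tool_pos"])
# arc: TCP positions relative to start in tool frame
c=np.array([606.5,-47.5])
o=manip.observe(); yaw=o["tool_rot"][2]; p=o["tool_pos"][:2]
print("radius/bearing",np.linalg.norm(p-c),np.degrees(np.arctan2(*(p-c)[::-1])),np.degrees(yaw))
E
```

```text
clock: 3.25
tool_pos: [659.3, -26.4, 124.7]
tool_rot: [3.139, -0.0, 1.312]
contact_force: [-1.2, -0.3, 0.3]
grip_width: -0.001
grasp_force: 0.0
[659.10829121 -26.36361574 124.57386952]
radius/bearing 56.69549403494521 21.88873569326567 75.21084013967426
```

View pics/v3.png

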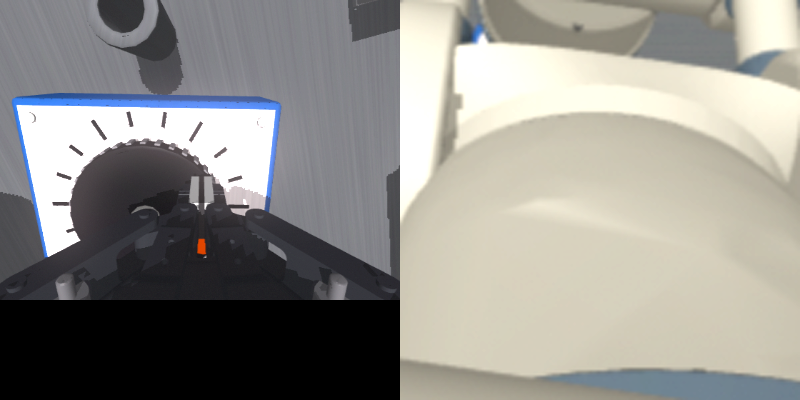

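In the wrist view the orange post at (202,247) is in line with the shut fingers at (201,190). The arm hides the dial from the top camera. I'll close the gap of about 14.7 mm, then step 20° around the dial axis.

```bash
python3 -m jog '[[-0.03,0,0,0],[-0.06,0,0,0],[-0.08,0,0,0],[-0.09,0,0,0],[-0.095,0,0,0],[-0.098,0,0,0],[-0.098,0,0,0]]'
python3 -m jog '[[-0.013,0.005,0,0.055],[-0.027,0.01,0,0.111],[-0.041,0.014,0,0.166],[-0.055,0.017,0,0.222],[-0.069,0.02,0,0.278],[-0.083,0.022,0,0.333],[-0.097,0.024,0,0.389],[-0.111,0.025,0,0.444]]'
python3 - <<'E'
from h import *
s=vision.read_camera("scene");w=vision.read_camera("wrist");np.savez("pics/s3.npz",**s)
a=cv2.resize(s["image"][200:330,130:330],(600,390),interpolation=2)
cv2.imwrite("pics/v4.png",cv2.convertScaleAbs(a[:,:,::-1],alpha=1.4)); 
print(manip.observe()["tool_pos"],manip.observe()["contact_force"])
p,st=post(s,(130,220,330,350));print(p,st,cast(s,p,106))
E
```

```text
clock: 3.93
tool_pos: [654.4, -40.5, 122.8]
tool_rot: [-3.142, -0.0, 1.313]
contact_force: [-0.7, -0.2, 0.1]
grip_width: -0.004
grasp_force: 0.0
clock: 4.6
tool_pos: [653.8, -57.4, 122.7]
tool_rot: [-3.141, -0.0, 0.962]
contact_force: [0.4, 1.1, -0.2]
grip_width: -0.0
grasp_force: 0.9
[653.7897912  -57.48411102 122.70287961] [0.27130267 1.75706199 0.15241898]
[257.11864407 258.88135593] [254 251   8  17 118] [648.44935319 -77.42569215 106.        ]
```

View pics/v4.png

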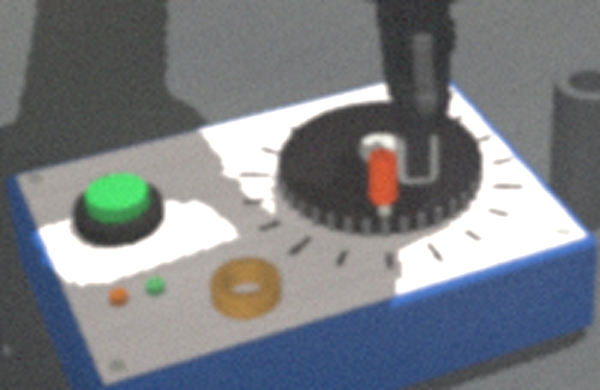

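The scene view shows the tips right behind the post, with the post (crop (383,178)) moved round about one stop and only a small force. The ring and button are untouched. Next come stops two and three.

```bash
cat >m.py <<'E'
from h import *
c=np.array([606.5,-47.5])
s=vision.read_camera("scene");o=manip.observe()
for n,i in(("init",dict(np.load("pics/scene0.npz"))),("now",s)):
    p,st=post(i,(130,220,330,350));q=cast(i,p,106)[:2]-c;print(n,p,st,q+c,np.hypot(*q),np.degrees(np.arctan2(q[1],q[0])))
d=o["tool_pos"][:2]-c;print("tcp",o["tool_pos"],np.hypot(*d),np.degrees(np.arctan2(d[1],d[0])),o["contact_force"])
E
python3 -m jog '[[-0.013,0.005,0,0.055],[-0.027,0.01,0,0.111],[-0.041,0.014,0,0.166],[-0.055,0.017,0,0.222],[-0.069,0.02,0,0.278],[-0.083,0.022,0,0.333],[-0.097,0.024,0,0.389],[-0.111,0.025,0,0.444]]'
python3 m.py
python3 -m jog '[[-0.013,0.005,0,0.055],[-0.027,0.01,0,0.111],[-0.041,0.014,0,0.166],[-0.055,0.017,0,0.222],[-0.069,0.02,0,0.278],[-0.083,0.022,0,0.333],[-0.097,0.024,0,0.389],[-0.111,0.025,0,0.444]]'
python3 m.py
```

```text
clock: 5.37
tool_pos: [647.4, -73.1, 122.7]
tool_rot: [-3.141, -0.0, 0.615]
contact_force: [0.7, 2.6, -1.0]
grip_width: -0.001
grasp_force: 1.1
init [267.05785124 255.95041322] [263 248   9  18 121] [652.96119884 -59.48085629] 47.9810787160198 -14.459736933338698
now [247.11504425 258.22123894] [244 250   8  17 113] [635.9417145  -88.78889356] 50.71082018960288 -54.50861610637858
tcp [647.30868771 -73.31794431 122.75616806] 48.28990827381246 -32.31982015469696 [0.67103888 1.54404904 0.45814887]
clock: 6.08
tool_pos: [636.1, -85.7, 122.8]
tool_rot: [-3.142, -0.0, 0.267]
contact_force: [2.2, 3.0, -1.1]
grip_width: -0.0
grasp_force: 1.3
init [267.05785124 255.95041322] [263 248   9  18 121] [652.96119884 -59.48085629] 47.9810787160198 -14.459736933338698
now [238.03658537 255.96341463] [236 246   7  19  82] [620.74783429 -96.19410999] 50.73575789712934 -73.69059164074046
tcp [635.87882391 -85.9003213  122.79123592] 48.34976701622995 -52.581584851965474 [1.12856451 0.49492593 0.39810161]
```

The post is now about 59° on, which is three stops. The fourth push goes only 17.5°, since the detent pulls the dial in. Then I'll back off along +x and lift.

```bash
python3 -m jog '[[-0.013,0.005,0,0.055],[-0.027,0.01,0,0.111],[-0.041,0.014,0,0.166],[-0.055,0.017,0,0.222],[-0.069,0.02,0,0.278],[-0.083,0.022,0,0.333],[-0.097,0.024,0,0.389],[-0.097,0.024,0,0.389]]'
python3 m.py
python3 -m jog '[[0.03,0.01,0,0],[0.07,0.02,0,0],[0.1,0.02,-0.1,0],[0.1,0.02,-0.3,0],[0.1,0.02,-0.5,0],[0.1,0.02,-0.5,0]]'
python3 m.py
```

```text
clock: 6.8
tool_pos: [622.7, -93.2, 122.8]
tool_rot: [3.142, 0.0, -0.038]
contact_force: [-0.2, -0.5, -0.4]
grip_width: -0.001
grasp_force: 0.0
init [267.05785124 255.95041322] [263 248   9  18 121] [652.96119884 -59.48085629] 47.9810787160198 -14.459736933338698
now [232.6        258.33333333] [231 255   5   6  15] [ 620.18218844 -107.20571922] 61.25336878862917 -77.0929306973021
tcp [622.85570081 -93.16198894 122.78748968] 48.50284716592648 -70.29294702450372 [-0.96829092 -0.79224452  0.18821753]
clock: 7.35
tool_pos: [640.9, -97.5, 203.5]
tool_rot: [3.14, -0.008, -0.037]
contact_force: [1.3, 0.0, 1.2]
grip_width: 0.002
grasp_force: 0.0
init [267.05785124 255.95041322] [263 248   9  18 121] [652.96119884 -59.48085629] 47.9810787160198 -14.459736933338698
now [234.11864407 250.57627119] [230 243   9  18 118] [603.71691411 -91.48486409] 44.07282423512346 -93.62049052474264
tcp [640.00457885 -97.33715398 200.93503045] 60.05246640233534 -56.08780363311961 [ 0.21599409  0.48107293 -1.11371944]
```

The post is 79° on from its start, so that's exactly four stops and it's resting in the stop. Next I'll go above the button and recheck its position.

```bash
python3 -m jog '[[-0.65,0.6,0,0],[-0.65,0.6,0,0],[-0.65,0.6,0,0],[-0.65,0.6,0,0],[-0.65,0.6,0,0],[-0.65,0.6,0.3,0],[-0.65,0.6,0.3,0],[-0.65,0.6,0.3,0]]'
python3 - <<'E'
from h import *
w=vision.read_camera("wrist");s=vision.read_camera("scene");o=manip.observe();print(o["tool_pos"])
g,st=blob(w["image"],(50,100,60),(88,255,255));print(g,st,cast(w,g,88),w["eye"])
im=np.zeros((400,800,3),np.uint8); im[:300,:400]=cv2.resize(w["image"],(400,300)); im[:,400:]=cv2.resize(s["image"][180:330,130:280],(400,400),interpolation=2)
cv2.imwrite("pics/v5.png",cv2.convertScaleAbs(im[:,:,::-1],alpha=1.4))
gs,x=blob(s["image"],(55,120,80),(85,255,255),(130,220,330,350)); print(gs,x)
E
```

```text
clock: 8.07
tool_pos: [536.2, -182.0, 151.0]
tool_rot: [-3.14, 0.004, -0.038]
contact_force: [-0.2, 1.0, 0.3]
grip_width: -0.001
grasp_force: 0.0
[ 537.605863   -182.62262326  153.3858009 ]
[283.8217484  224.29083156] [ 256  198   57   53 2345] [ 539.56972469 -184.02988734   88.        ] [ 607.47414221 -185.74112635  274.69957669]
[170.46666667 266.98888889] [162 262  17  11  90]
```

View pics/v5.png

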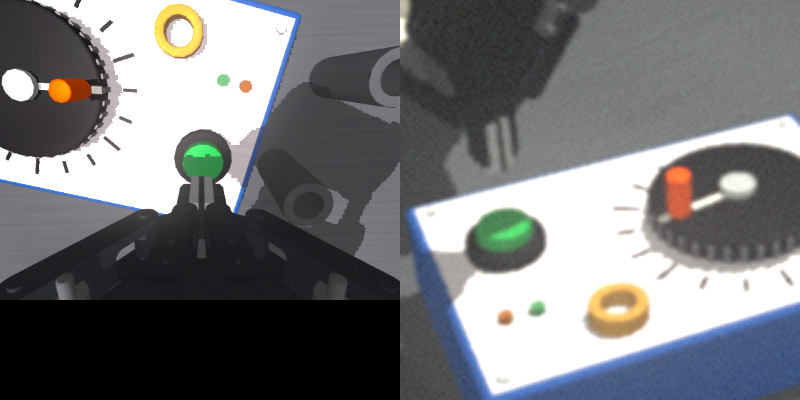

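The wrist view shows the tips heading onto the green button at (203,158), within 3 mm of its centre. The dial post is at (70,90), and the ring and tubes are untouched. I'll come down in small steps and watch the force.

```bash
python3 -m jog '[[0.013,0.012,0.1,0],[0.013,0.012,0.2,0],[0.013,0.012,0.25,0],[0.013,0.012,0.26,0],[0.013,0.012,0.27,0],[0.013,0.012,0.28,0],[0.013,0.012,0.28,0]]'
python3 -m jog '[[0,0,0.01,0],[0,0,0.02,0],[0,0,0.03,0],[0,0,0.03,0]]'
```

```text
clock: 8.75
tool_pos: [539.1, -184.9, 111.4]
tool_rot: [3.141, -0.001, -0.039]
contact_force: [-0.2, 0.5, 0.7]
grip_width: -0.001
grasp_force: 0.0
clock: 9.08
tool_pos: [539.1, -185.0, 106.4]
tool_rot: [3.141, -0.001, -0.039]
contact_force: [1.4, 0.8, 3.6]
grip_width: 0.001
grasp_force: 2.0
```

```bash
python3 -m jog '[[0,0,0.01,0],[0,0,0.02,0],[0,0,0.02,0],[0,0,0.02,0]]'
python3 -m jog '[[0,0,0.01,0],[0,0,0.01,0],[0,0,0.01,0]]'
```

```text
clock: 9.42
tool_pos: [539.2, -185.1, 104.7]
tool_rot: [3.141, -0.002, -0.039]
contact_force: [-3.6, 2.3, 27.6]
grip_width: 0.002
grasp_force: 13.9
clock: 9.67
tool_pos: [539.3, -185.1, 104.2]
tool_rot: [3.141, -0.002, -0.039]
contact_force: [-9.7, 5.5, 50.1]
grip_width: 0.001
grasp_force: 24.7
```

The force climbed along the spring to 3.6 N at 106.4 mm, then shot up at 104.7 mm. That fits about 6 mm of travel and a bottomed button. I'll release it and lift.

```bash
python3 -m jog '[[0,0,-0.03,0],[0,0,-0.08,0],[0,0,-0.3,0],[0,0,-0.6,0],[0,0,-0.7,0],[-0.3,0.0,-0.7,0],[-0.6,0.0,-0.7,0],[-0.6,0.0,-0.7,0]]'
python3 -m jog '[[0,0,0,0],[0,0,0,0],[0,0,0,0],[0,0,0,0]]'
python3 - <<'E'
from h import *
w=vision.read_camera("wrist");s=vision.read_camera("scene")
im=np.zeros((400,800,3),np.uint8); im[:300,:400]=cv2.resize(w["image"],(400,300)); im[:,400:]=cv2.resize(s["image"][180:380,80:280],(400,400),interpolation=2)
cv2.imwrite("pics/v6.png",cv2.convertScaleAbs(im[:,:,::-1],alpha=1.4))
s0=dict(np.load("pics/scene0.npz"))
for i in(s0,s): print(blob(i["image"],(55,120,80),(85,255,255),(130,220,330,350)),blob(i["image"],(12,100,60),(25,255,255),(190,270,240,320))[0])
E
python3 m.py
```

```text
clock: 10.33
tool_pos: [442.5, -179.6, 206.3]
tool_rot: [-3.14, 0.005, -0.039]
contact_force: [1.7, 0.1, -0.2]
grip_width: 0.001
grasp_force: 0.0
clock: 10.67
tool_pos: [449.6, -181.6, 206.7]
tool_rot: [3.142, -0.0, -0.039]
contact_force: [0.0, -0.3, 0.4]
grip_width: -0.0
grasp_force: 0.0
(array([168.47894737, 264.6       ]), array([159, 259,  20,  13, 190], dtype=int32)) [211.609375 295.465625]
(array([168.52150538, 264.54301075]), array([159, 259,  20,  12, 186], dtype=int32)) [211.5621118  295.50621118]
init [267.05785124 255.95041322] [263 248   9  18 121] [652.96119884 -59.48085629] 47.9810787160198 -14.459736933338698
now [234.15151515 249.37373737] [230 243   9  17  99] [600.86998219 -89.24600587] 42.12393744962168 -97.68077394338752
tcp [ 449.26710522 -181.38681478  206.5582188 ] 206.51358883564163 -139.5849708726701 [ 0.36632945  0.54844173 -0.02120631]
```

View pics/v6.png

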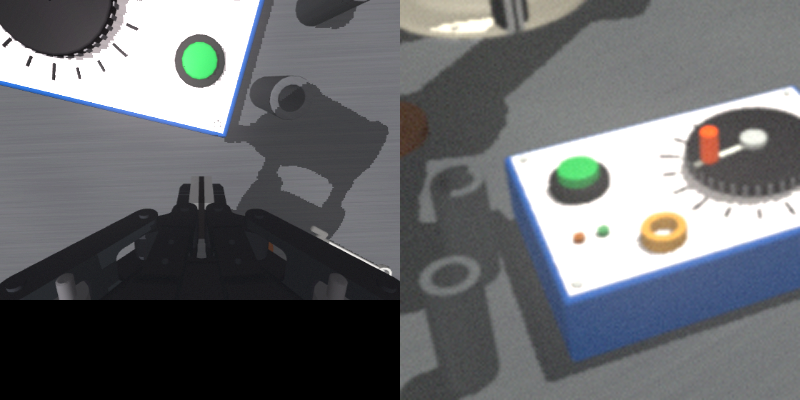

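The button is back up at its original pixel, and the ring and tubes haven't moved. The post column is the same as after the fourth click, and the robot is clear. I'm handing the job in.

```bash
python3 -c "
from bench import manip; print(manip.finish_job())"
```

```text
the job is handed in; nothing more can be done
None
```

The dial was pushed four stops clockwise and left resting there, then the start button was pressed to the bottom and released; the ring and tubes look untouched in the images, and the job was handed in at about 11 s.

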